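Make up a staining kit and a viewing kit at the microscope bench

TASK

Make up two kits from the row of stock on the bench. Staining kit, in the three-bay tray: the box of slides lengthways in the wide middle bay, the square Coplin jar and the tall narrow-necked bottle in the two end bays, either way round; viewing kit, in the two-bay tray: the squat jar in the wide bay and the dropper bottle in the narrow one. Set everything down upright on the tray floor without dropping it, and leave the middle-sized jar and the beaker standing where they are.

Things in the scene. Friction and masses are not known exactly. Their poses are not given: they have to be found in the camera images.
- tray_three: Long low grey tray with three bays in a row, fixed to the bench: 100 (x) x 270 (y) mm, all walls and dividers 18 mm high and 3 mm thick, floor top 3 mm above the bench. Origin: centre of its underside; y runs along the row of bays. Middle bay, the wide one: 106 mm along y, centred at y = 0. Two equal end bays: 76 mm along y, centred at y = +94 and -94 mm. Every bay is 94 mm across in x, centred at x = 0.
- tray_two: Short low grey tray with two unequal bays, fixed to the bench: 100 (x) x 159 (y) mm, all walls and the divider 18 mm high and 3 mm thick, floor top 3 mm above the bench. Origin: centre of its underside; y runs along the row of bays. Wide bay: 90 mm along y, centred at y = +31.5 mm. Narrow bay: 60 mm along y, centred at y = -46.5 mm. Both are 94 mm across in x, centred at x = 0.
- slide_box: White box of microscope slides, a plain oblong 30 (x) x 80 (y) x 56 (high) mm with a thin grey lid seam, standing on the bench; about 0.24 kg. Grasp it across its 30 mm thickness. Origin: centre of its underside, z up. y is its long axis, x its thickness.
- coplin_jar: Coplin staining jar of clear glass, closed: square foot 54 x 54 x 8 mm, square grooved body 46 x 46 mm from 8 to 68 mm up, lid 50 x 50 mm from 68 to 75 mm, a small button on it to 83 mm; about 0.18 kg. Grasp it across two opposite flat sides of the body, below the lid. Origin: centre of its underside, z up. x and y are square to its sides.
- tall_bottle: Tall amber bottle with a narrow neck and small black cap: body 46 mm across with straight sides up to 70 mm, then a shoulder, cap 30 mm across from 86 to 105 mm; about 0.16 kg. Grasp it round the body. Origin: centre of its underside, z up. 
- dropper_bottle: Slim white plastic dropper bottle: body 32 mm across with straight sides up to 50 mm, shoulder to 57 mm, pointed nozzle to 78 mm; about 45 g. Grasp it round the body. Origin: centre of its underside, z up. 
- squat_jar: Squat amber sample jar with a white screw lid as wide as the jar: 58 mm across, 52 mm high (lid from 36 mm up, 56 mm across); wider than it is high; about 0.14 kg. Grasp it round lid and glass. Origin: centre of its underside, z up. 
- mid_jar: Middle-sized amber sample jar with a white lid, to be left alone: 48 mm across, 78 mm high, higher than wide, without a neck; it stands in the row with the stock. Origin: centre of its underside, z up. 
- beaker: Empty glass beaker to be left alone: 66 mm across (70 mm at the lip), 90 mm high, standing beyond the trays. Origin: centre of its underside, z up. 
Mind the look-alikes: they are no part of the job. Leave any blue look-alike of the tall_bottle alone.

How it is judged (in metres and radians):
At the end, for the whole second after the job is handed in: Each of the five stands in its named bay, released and at rest, upright within 0.12 rad, underside under 7 mm above the tray's; slide box within 0.35 rad of lengthways; Coplin jar and tall bottle one to each end bay. Middle-sized jar and beaker upright, within 30 mm of their starts (z of each of slide_box, coplin_jar, tall_bottle in the frame of tray_three below 0.007 m and angle between each of slide_box, coplin_jar, tall_bottle, squat_jar, dropper_bottle, mid_jar, beaker's own z axis and vertical below 0.12 rad and linear speed of each of slide_box, coplin_jar, tall_bottle, squat_jar, dropper_bottle below 0.02 m/s and angular speed of each of slide_box, coplin_jar, tall_bottle, squat_jar, dropper_bottle below 0.2 rad/s and z of each of squat_jar, dropper_bottle in the frame of tray_two below 0.007 m and y of slide_box in the frame of tray_three between -0.016 and 0.016 m and x of slide_box in the frame of tray_three between -0.034 and 0.034 m and angle between the y axis of slide_box and the y axis of tray_three, either way round below 0.35 rad and ((y of coplin_jar in the frame of tray_three between 0.076 and 0.112 m and x of coplin_jar in the frame of tray_three between -0.03 and 0.03 m and y of tall_bottle in the frame of tray_three between -0.112 and -0.076 m and x of tall_bottle in the frame of tray_three between -0.03 and 0.03 m) or (y of coplin_jar in the frame of tray_three between -0.112 and -0.076 m and x of coplin_jar in the frame of tray_three between -0.03 and 0.03 m and y of tall_bottle in the frame of tray_three between 0.076 and 0.112 m and x of tall_bottle in the frame of tray_three between -0.03 and 0.03 m)) and y of squat_jar in the frame of tray_two between 0.0115 and 0.0515 m and x of squat_jar in the frame of tray_two between -0.024 and 0.024 m and y of dropper_bottle in the frame of tray_two between -0.0645 and -0.0285 m and x of dropper_bottle in the frame of tray_two between -0.036 and 0.036 m and distance of each of mid_jar, beaker from where it was at the start of the episode below 0.03 m); the robot touches nothing.
It fails at once if a thing for the kits is dropped: loose from the fingers with its underside more than 40 mm above the bench ((contact force between the fingers and slide_box below 0.02 N and height (world z) of slide_box above 0.04 m) or (contact force between the fingers and coplin_jar below 0.02 N and height (world z) of coplin_jar above 0.04 m) or (contact force between the fingers and tall_bottle below 0.02 N and height (world z) of tall_bottle above 0.04 m) or (contact force between the fingers and squat_jar below 0.02 N and height (world z) of squat_jar above 0.04 m) or (contact force between the fingers and dropper_bottle below 0.02 N and height (world z) of dropper_bottle above 0.04 m)).
It fails at once if the middle-sized jar is knocked over or shoved more than 40 mm (angle between mid_jar's own z axis and vertical above 0.4 rad or distance of mid_jar from where it was at the start of the episode above 0.04 m).
It fails at once if the beaker is knocked over or shoved more than 40 mm (angle between beaker's own z axis and vertical above 0.4 rad or distance of beaker from where it was at the start of the episode above 0.04 m).
It also fails if it takes over 115 s, if anything falls off the work surface, if the arm or the gripper's body presses on something with over 40 N, if the wrist force passes 120 N, or if a joint passes its speed limit or range.

ROBOT

A 7-joint arm with a two-finger parallel gripper is mounted at the origin on the work surface. World frame = base frame: x ahead of the robot, y to its left, z up, the work surface at z = 0. Lengths are in m, angles in degrees, forces in N, time in s.
With the tool pointing down it reaches from about 0.425 to 0.875 m from the base axis. Payload 4.7 kg.
Tool frame: the origin (TCP) lies midway between the tips of the shut fingers; the grasp point (between the pads) lies 19 mm behind it (env.grip_depth is the distance from the TCP to the grasp point, in m); z points along the fingers, y is the line along which they close (so a half turn about z gives the same grasp; the last joint's range is limited). The gripper opens to 87 mm and grips with 3 to 60 N. Pads are 19 mm wide; open, the fingers measure 117 mm over their backs; the gripper's body (75 mm by 190 mm) begins 51 mm behind the grasp point.
Start: joints at [-70.124, 18.392, -4.016, 83.108, 1.295, 78.541, -3.26], TCP at [0.212, 0.614, 0.223] pointing down, gripper open.
Joint ranges: [-163.93, 163.93], [-17.29, 119.83], [-79.2, 71.16], [3.27, 140.29], [-89.18, 269.18], [5.43, 117.66], [-154.24, 154.24]. Speed limits (degrees/s): [147.25, 147.25, 180, 180, 180, 180, 180].

INTERFACE

Orientations are given as [roll, pitch, yaw] about the fixed x, y, z axes, in that order (R = Rz(yaw) Ry(pitch) Rx(roll)).
In Python, from cell import get_obs, optics, env, nets gives the robot as it stands.
- The arm moves only by the shell command python3 -m creep 'ROWS' [FORCE]. ROWS is JSON, a list of rows, each an object of numbers: "wx", "wy", "wz": the turn, a rotation vector about the tool's x, y, z in degrees; "tx", "ty", "tz": the shift along the tool's x, y, z in mm; "gripper": the opening, from -1 (shut) to 1 (fully open). A call has 1 to 5 rows; each row is the pose to reach, as a shift and turn from the pose commanded when the call began, along the tool's axes at that moment; what a row does not reach only later rows make up. A row lasts 1/12 s, in which the tool goes at most 41.7 mm and 7.16 degrees, less where a joint would pass 70% of its speed; a pose out of reach is approached as far as the arm can. A call with a gripper value outside its range is refused whole. The fingers move at their own pace and stop on an object; FORCE is the grip in N (left out, the last holds). Time passes only in rows, so rows that repeat a pose let the fingers close. It gives the time, the measured TCP pose, the force, the opening and the grip force at its end, in the units of the state.
- get_obs(): the state, without advancing time (a new reading comes with each control period).
- optics.read_camera(name): name is "scene" or "top"; returns (picture, depth): 420x560x3 uint8, red, green, blue; 420x560 float32, m along the optical axis (not along the pixel's ray), 0 where there is no reading.
- optics.camera_info(name): a dict with "fovy" (degrees; the focal length in pixels is half the picture's height over the tangent of half this angle, whatever the lens; pixels are square), "cx", "cy" (the principal point, pixels), "R" (3x3) and "t" (3): a world point X has camera coordinates R X + t. Camera axes: x right, y down, z forward; pixel columns grow to the right and rows downward; lengths in m; the calibration is good to about 2 mm. A picture is of the moment at which its call begins. camera_info takes no time and is no camera call.
- env.sign_off(): hands the job in; it is judged then, once.
Trained networks look in the newest picture that a camera, given by its name, has taken for a name from the list of things; names that differ only in an ending like _2 or _b are one class to them, and where a whole thing is asked for, a point or a joint stands for the part that bears it (a point fixed in the world has none). Each returns a list of dicts, best first, with "confidence" (0 to 1); they miss things now and then, are a little off and sometimes report something else, mostly with a low value. They report only what shows in the picture. A call takes as long as a camera call. They do not tell look-alikes from the thing itself.
- nets.look_for(query, camera): "point" ([x, y, z] in m, in world coordinates, good to about 4 mm: the middle of the surface that is visible of it).
- nets.place_of(query, camera): "point" ([x, y, z] in m, in world coordinates, good to about 4 mm: a listed point, or the origin of a listed thing).
The state is a dict: "time_s": time; "qpos": joint angles; "joint_velocities": joint speeds; "effort": joint torques, N m; "tool_pos": TCP position; "tool_rot": TCP orientation; "force": force on the tool from outside, world axes, zero at the start; "wrist_torque": the same for the moment, N m; "grip_width": finger opening in m; "grasp_force": force on a finger pad.
Only numpy, scipy, OpenCV 4.12 (cv2) and the standard library are available. Lean on these libraries where they do the work, as an engineer would, in place of code of your own. Each camera call takes 0.05 s, during which the arm holds its last target. There are 200 camera calls.

## Working session

There is one attempt and no reset: what is moved stays moved. The work goes in short steps, Python scripts to look and compute and a shell command to move; the robot and the scene stay as the last step left them, time stands still between calls to the robot, and variables do not carry over. Pictures are saved under pics/ and viewed, at most 14 in all, crops included, and the job is handed in when it is done.

```bash
mkdir -p pics; ls
cat > h.py <<'E'
import numpy as np,cv2
from cell import get_obs,optics,env,nets
from scipy.spatial.transform import Rotation as Ro
def cam(n):
    p,d=optics.read_camera(n);i=optics.camera_info(n)
    f=210/np.tan(np.radians(i['fovy'])/2);R=np.array(i['R']);t=np.array(i['t'])
    v,u=np.mgrid[:420,:560]
    X=np.stack([(u-i['cx'])/f*d,(v-i['cy'])/f*d,d],-1)
    W=(X-t)@R; W[d==0]=np.nan
    return p,d,W,(f,i['cx'],i['cy'],R,t)
def proj(K,P):
    f,cx,cy,R,t=K;c=R@np.array(P)+t
    return (f*c[0]/c[2]+cx,f*c[1]/c[2]+cy)
E
python3 - <<'E'
from h import *
print({k:v for k,v in get_obs().items() if k in('time_s','tool_pos','tool_rot','grip_width')})
for n in('scene','top'):
    p,d,W,K=cam(n);cv2.imwrite(f'pics/{n}0.png',p[:,:,::-1]);
    print(n,K[3].round(2).tolist(),K[4].round(2))
    for q in 'tray_three tray_two slide_box coplin_jar tall_bottle dropper_bottle squat_jar mid_jar beaker'.split():
        print(q,[(np.round(r['point'],3).tolist(),round(r['confidence'],2),np.round(proj(K,r['point'])).tolist()) for r in nets.place_of(q,n)][:4])
E
```

```text
pics
{'time_s': 0.0, 'tool_pos': array([0.21221616, 0.61381627, 0.22145771]), 'tool_rot': array([-1.79892070e+02,  7.03000325e-03,  1.60933747e+02]), 'grip_width': 0.08694025970469786}
scene [[0.43, 0.9, -0.0], [0.68, -0.33, -0.66], [-0.6, 0.28, -0.75]] [-0.25 -0.33  1.41]
tray_three [([0.604, -0.15, -0.0], 0.58, [221.0, 273.0]), ([0.395, 0.189, -0.003], 0.3, [323.0, 157.0])]
tray_two [([0.598, 0.165, 0.002], 0.64, [358.0, 217.0])]
slide_box [([0.393, 0.188, 0.001], 0.87, [322.0, 156.0])]
coplin_jar [([0.461, 0.057, 0.001], 0.89, [285.0, 192.0])]
tall_bottle [([0.425, -0.272, -0.005], 0.78, [137.0, 231.0]), ([0.419, -0.168, -0.0], 0.65, [183.0, 212.0])]
dropper_bottle [([0.439, -0.056, -0.002], 0.74, [235.0, 202.0])]
squat_jar [([0.33, 0.278, -0.005], 0.78, [342.0, 132.0])]
mid_jar [([0.34, -0.288, -0.008], 0.68, [120.0, 208.0])]
beaker [([0.787, 0.006, 0.002], 0.65, [336.0, 316.0])]
top [[-0.01, -1.0, 0.0], [-0.99, 0.01, -0.1], [0.1, -0.0, -0.99]] [-0.01  0.56  0.84]
tray_three [([0.602, -0.148, 0.0], 0.61, [337.0, 189.0])]
tray_two [([0.604, 0.169, -0.004], 0.59, [203.0, 189.0]), ([0.444, -0.052, -0.003], 0.33, [297.0, 257.0])]
slide_box [([0.392, 0.182, -0.004], 0.56, [196.0, 280.0]), ([0.599, -0.149, 0.001], 0.41, [338.0, 190.0])]
coplin_jar [([0.458, 0.058, 0.0], 0.9, [250.0, 251.0])]
tall_bottle [([0.421, -0.171, -0.003], 0.76, [349.0, 267.0]), ([0.425, -0.269, 0.002], 0.61, [392.0, 264.0])]
dropper_bottle []
squat_jar [([0.33, 0.279, 0.001], 0.86, [152.0, 309.0]), ([0.603, -0.148, -0.002], 0.59, [337.0, 189.0])]
mid_jar [([0.341, -0.287, -0.003], 0.91, [401.0, 301.0]), ([0.793, 0.005, 0.0], 0.52, [272.0, 110.0])]
beaker [([0.792, 0.006, 0.003], 0.75, [271.0, 110.0])]
```

View pics/scene0.png

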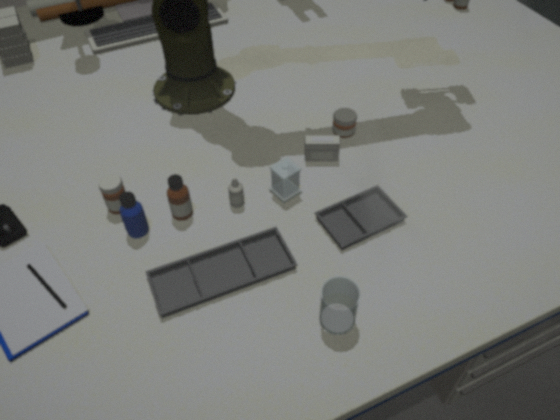

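View pics/top0.png

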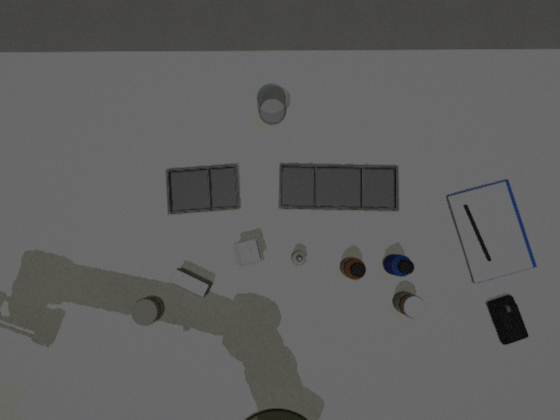

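The top picture shows the row of stock, both trays and the beaker at (272,104). There are two candidates for tall_bottle: amber at scene (180,200) and blue at (133,217). The amber one fits. Squat jar candidates are (345,122), which is wider than high and fits, and (113,193), which is taller and so is mid_jar. I'll confirm this in a crop and measure the yaws.

Run:
```python
from h import *
p,d,W,K=cam('scene')
a=cv2.resize(p[150:250,80:250],None,fx=4,fy=4,interpolation=2);b=cv2.resize(p[100:210,260:370],None,fx=1.8,fy=1.8)
c=np.zeros((600,680,3),np.uint8);c[:400]=a;c[400:598,:198]=b
cv2.imwrite('pics/crop1.png',c[:,:,::-1])
Ws=W;Wt=cam('top')[2]
def rect(n,x,y,r,z0,z1):
  for nm,W in(('s',Ws),('t',Wt)):
    m=(abs(W[...,0]-x)<r[0])&(abs(W[...,1]-y)<r[1])&(W[...,2]>z0)&(W[...,2]<z1)
    P=W[m]
    if len(P)<8: print(n,nm,len(P));continue
    (cx,cy),(w,h),ang=cv2.minAreaRect((P[:,:2]*1000).astype(np.float32))
    print(n,nm,len(P),round(cx),round(cy),round(w),round(h),'ang',round(ang,1),'mean',(P*1000).mean(0).round(),'med',(np.median(P,0)*1000).round())
rect('t3',.602,-.149,(.08,.155),.012,.03)
rect('t2',.602,.166,(.08,.1),.012,.03)
rect('slide',.392,.185,(.06,.06),.048,.062)
rect('coplin',.459,.057,(.045,.05),.064,.09)
rect('coplinall',.459,.057,(.045,.05),.008,.09)
rect('tallcap',.421,-.170,(.03,.03),.098,.112)
rect('drop',.441,-.056,(.03,.03),.03,.09)
rect('squat',.33,.278,(.045,.045),.046,.06)
rect('mid',.34,-.288,(.04,.04),.07,.085)
```

```text
t3 s 1470 604 -149 276 111 ang 88.3 mean [ 604. -153.   17.] med [ 605. -157.   17.]
t3 t 1084 606 -148 277 107 ang 88.6 mean [ 606. -151.   18.] med [ 609. -155.   18.]
t2 s 817 602 165 109 170 ang 3.9 mean [603. 162.  17.] med [603. 152.  17.]
t2 t 730 604 167 107 166 ang 4.1 mean [605. 168.  18.] med [607. 158.  18.]
slide s 349 395 181 80 32 ang 64.3 mean [397. 180.  54.] med [397. 180.  55.]
slide t 547 394 184 80 31 ang 64.2 mean [394. 184.  56.] med [395. 184.  57.]
coplin s 438 459 56 53 52 ang 14.1 mean [462.  55.  74.] med [464.  54.  74.]
coplin t 558 459 59 50 50 ang 13.8 mean [459.  58.  76.] med [460.  58.  76.]
coplinall s 954 460 56 54 52 ang 13.1 mean [468.  52.  54.] med [474.  50.  60.]
coplinall t 605 460 58 51 52 ang 13.8 mean [460.  57.  71.] med [460.  57.  75.]
tallcap s 146 422 -173 28 28 ang 36.7 mean [ 424. -172.  104.] med [ 424. -173.  104.]
tallcap t 175 422 -170 29 27 ang 44.5 mean [ 422. -169.  105.] med [ 422. -170.  105.]
drop s 235 451 -56 31 25 ang 81.7 mean [452. -56.  51.] med [452. -57.  51.]
drop t 176 445 -51 30 30 ang 88.7 mean [446. -51.  57.] med [446. -51.  55.]
squat s 294 333 279 56 57 ang 59.8 mean [335. 277.  51.] med [335. 277.  51.]
squat t 576 333 281 55 56 ang 88.9 mean [334. 280.  52.] med [334. 280.  53.]
mid s 329 343 -292 46 48 ang 61.6 mean [ 345. -292.   76.] med [ 346. -292.   77.]
mid t 418 343 -290 46 48 ang 40.4 mean [ 343. -289.   78.] med [ 343. -288.   78.]
```

View pics/crop1.png

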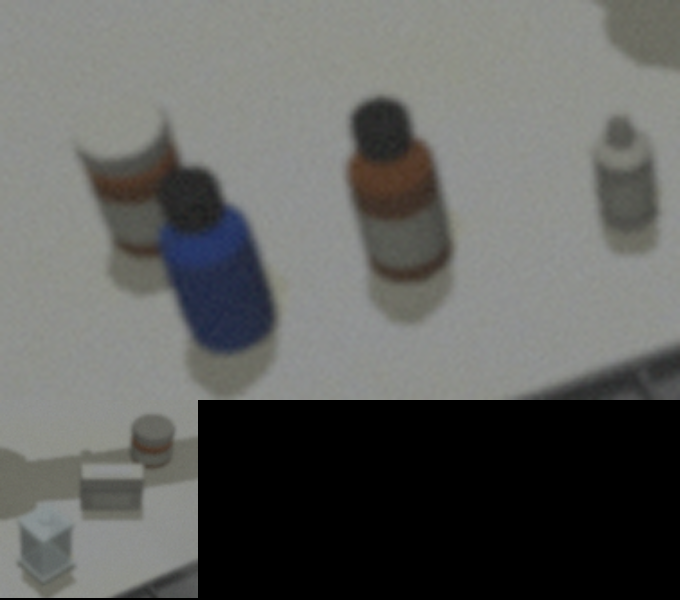

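The crop confirms that the amber bottle at scene (180,200) is tall_bottle and the blue one is the look-alike. The lidded jar behind the blue one is mid_jar, and the wide jar at (345,122) is squat_jar. Next is a helper that works out the distances, then I start moving.

```bash
cat > plan.py <<'E'
# python3 plan.py x,y,z,psi ... (mm,deg): tool-frame shift per waypoint, split into calls of <=n mm, <=30 deg
import sys
from h import *
o=get_obs();P=np.array(o['tool_pos'])*1000;R=Ro.from_euler('xyz',o['tool_rot'],degrees=True)
print('now',P.round(1),np.round(o['tool_rot'],1),'q',np.round(o['qpos'],0),'w',round(o['grip_width']*1000,1),'t',round(o['time_s'],1))
for a in sys.argv[1:]:
    x,y,z,s=map(float,a.split(','));T=np.array([x,y,z]);G=Ro.from_euler('xyz',[180,0,s],degrees=True)
    rv=(R.inv()*G).as_rotvec(degrees=True);k=int(max(1,np.ceil(np.linalg.norm(T-P)/150),np.ceil(np.linalg.norm(rv)/30)))
    d=(T-P)/k
    for i in range(k):
        print(a if i==k-1 else '  ..','t',R.inv().apply(d).round(1),'w',(rv/k).round(1));R=R*Ro.from_rotvec(rv/k,degrees=True);P=P+d
E
python3 plan.py 333,280,150,94 333,280,80,94 333,280,17,94; python3 -m creep '[{"gripper":1}]'
```

```text
now [212.4 614.3 222.6] [180.    0.  160.9] q [-70.  18.  -4.  83.   1.  79.  -3.] w 87.2 t 1.1
  .. t [-74.4 -92.2  24.2] w [ 0.   0.  22.3]
  .. t [-103.8  -57.    24.2] w [ 0.   0.  22.3]
333,280,150,94 t [-117.7  -13.4   24.2] w [ 0.   0.  22.3]
333,280,80,94 t [-0. -0. 70.] w [-0. -0. -0.]
333,280,17,94 t [-0. -0. 63.] w [0. 0. 0.]validation failed for argument at $[0]...
```

```bash
python3 -m creep '[{"tx":-74,"ty":-92,"tz":24,"wx":0,"wy":0,"wz":22.3,"gripper":1},{"tx":-74,"ty":-92,"tz":24,"wx":0,"wy":0,"wz":22.3,"gripper":1},{"tx":-74,"ty":-92,"tz":24,"wx":0,"wy":0,"wz":22.3,"gripper":1},{"tx":-74,"ty":-92,"tz":24,"wx":0,"wy":0,"wz":22.3,"gripper":1}]'; python3 plan.py
```

```text
time_s: 1.43
tool_pos: [0.2566, 0.4946, 0.1963]
tool_rot: [-179.7, 0.3, 137.8]
force: [0.6, 1.0, 1.0]
grip_width: 0.0871
grasp_force: 0.0
now [256.6 494.6 196.3] [-179.7    0.3  137.8] q [-66.   8.   1.  98.   0.  74. -18.] w 87.1 t 1.4
```

```bash
python3 -m creep '[{"tx":-104,"ty":-57,"tz":24,"wx":0,"wy":0,"wz":22.3,"gripper":1},{"tx":-104,"ty":-57,"tz":24,"wx":0,"wy":0,"wz":22.3,"gripper":1},{"tx":-104,"ty":-57,"tz":24,"wx":0,"wy":0,"wz":22.3,"gripper":1},{"tx":-104,"ty":-57,"tz":24,"wx":0,"wy":0,"wz":22.3,"gripper":1}]' >/dev/null
python3 -m creep '[{"tx":-118,"ty":-13,"tz":24,"wx":0,"wy":0,"wz":22.3,"gripper":1},{"tx":-118,"ty":-13,"tz":24,"wx":0,"wy":0,"wz":22.3,"gripper":1},{"tx":-118,"ty":-13,"tz":24,"wx":0,"wy":0,"wz":22.3,"gripper":1},{"tx":-118,"ty":-13,"tz":24,"wx":0,"wy":0,"wz":22.3,"gripper":1},{"tx":-118,"ty":-13,"tz":24,"wx":0,"wy":0,"wz":22.3,"gripper":1}]'
python3 plan.py 333,280,80,94 333,280,18,94
```

```text
time_s: 2.18
tool_pos: [0.334, 0.2788, 0.1507]
tool_rot: [-180.0, -0.0, 93.8]
force: [-0.0, 1.8, 0.6]
grip_width: 0.0868
grasp_force: 0.0
now [334.  278.8 150.7] [-180.    -0.    93.8] q [-55.  -5.  11. 118.   1.  68. -41.] w 86.8 t 2.2
333,280,80,94 t [ 1.2 -0.9 70.7] w [-0.  -0.  -0.2]
333,280,18,94 t [ 0. -0. 62.] w [0. 0. 0.]
```

```bash
python3 -m creep '[{"tx":1,"ty":-1,"tz":40,"wx":0,"wy":0,"wz":0,"gripper":1},{"tx":1,"ty":-1,"tz":80,"wx":0,"wy":0,"wz":0,"gripper":1},{"tx":1,"ty":-1,"tz":110,"wx":0,"wy":0,"wz":0,"gripper":1},{"tx":1,"ty":-1,"tz":133,"wx":0,"wy":0,"wz":0,"gripper":1},{"tx":1,"ty":-1,"tz":133,"wx":0,"wy":0,"wz":0,"gripper":1}]' 25
python3 -m creep '[{"tx":0,"ty":0,"tz":0,"wx":0,"wy":0,"wz":0,"gripper":-1},{"tx":0,"ty":0,"tz":0,"wx":0,"wy":0,"wz":0,"gripper":-1},{"tx":0,"ty":0,"tz":0,"wx":0,"wy":0,"wz":0,"gripper":-1},{"tx":0,"ty":0,"tz":0,"wx":0,"wy":0,"wz":0,"gripper":-1},{"tx":0,"ty":0,"tz":0,"wx":0,"wy":0,"wz":0,"gripper":-1}]' 25
python3 -m creep '[{"tx":0,"ty":0,"tz":0,"wx":0,"wy":0,"wz":0,"gripper":-1},{"tx":0,"ty":0,"tz":0,"wx":0,"wy":0,"wz":0,"gripper":-1},{"tx":0,"ty":0,"tz":0,"wx":0,"wy":0,"wz":0,"gripper":-1},{"tx":0,"ty":0,"tz":0,"wx":0,"wy":0,"wz":0,"gripper":-1},{"tx":0,"ty":0,"tz":0,"wx":0,"wy":0,"wz":0,"gripper":-1}]'
python3 plan.py
```

```text
time_s: 2.6
tool_pos: [0.329, 0.2801, 0.0137]
tool_rot: [-179.7, 0.3, 94.3]
force: [-0.5, -0.4, -0.5]
grip_width: 0.0871
grasp_force: 0.0
time_s: 3.02
tool_pos: [0.3329, 0.2821, 0.0189]
tool_rot: [179.9, -0.1, 94.0]
force: [-0.5, 0.1, 0.2]
grip_width: 0.0615
grasp_force: 0.6
time_s: 3.43
tool_pos: [0.3326, 0.2818, 0.0186]
tool_rot: [180.0, -0.1, 94.0]
force: [-1.8, -1.6, 6.3]
grip_width: 0.0567
grasp_force: 25.0
now [332.6 281.8  18.6] [ 1.8e+02 -1.0e-01  9.4e+01] q [-55.   5.  12. 125.  -1.  50. -39.] w 56.7 t 3.4
```

```bash
python3 plan.py 333,282,80,94 601,197.5,80,94 601,197.5,22,94; python3 -m creep '[{"tx":0,"ty":0,"tz":-10,"wx":0,"wy":0,"wz":0,"gripper":-1},{"tx":0,"ty":0,"tz":-25,"wx":0,"wy":0,"wz":0,"gripper":-1},{"tx":0,"ty":0,"tz":-45,"wx":0,"wy":0,"wz":0,"gripper":-1},{"tx":0,"ty":0,"tz":-61,"wx":0,"wy":0,"wz":0,"gripper":-1},{"tx":0,"ty":0,"tz":-61,"wx":0,"wy":0,"wz":0,"gripper":-1}]'
```

```text
now [332.6 281.8  18.6] [ 1.8e+02 -1.0e-01  9.4e+01] q [-55.   5.  12. 125.  -1.  50. -39.] w 56.7 t 3.4
333,282,80,94 t [  0.3   0.5 -61.4] w [ 0.  -0.1  0. ]
  .. t [-51.5 130.7   0. ] w [ 0. -0. -0.]
601,197.5,80,94 t [-51.5 130.7   0. ] w [ 0. -0. -0.]
601,197.5,22,94 t [ 0. -0. 58.] w [ 0. -0.  0.]
time_s: 3.85
tool_pos: [0.3342, 0.2828, 0.0819]
tool_rot: [179.7, -0.2, 94.0]
force: [0.9, 0.2, -1.7]
grip_width: 0.0572
grasp_force: 25.0
```

```bash
python3 -m creep '[{"tx":-8,"ty":20,"tz":0,"wx":0,"wy":0,"wz":0,"gripper":-1},{"tx":-20,"ty":50,"tz":0,"wx":0,"wy":0,"wz":0,"gripper":-1},{"tx":-32,"ty":82,"tz":0,"wx":0,"wy":0,"wz":0,"gripper":-1},{"tx":-44,"ty":112,"tz":0,"wx":0,"wy":0,"wz":0,"gripper":-1},{"tx":-52,"ty":131,"tz":0,"wx":0,"wy":0,"wz":0,"gripper":-1}]'>/dev/null
python3 -m creep '[{"tx":-8,"ty":20,"tz":0,"wx":0,"wy":0,"wz":0,"gripper":-1},{"tx":-20,"ty":50,"tz":0,"wx":0,"wy":0,"wz":0,"gripper":-1},{"tx":-32,"ty":82,"tz":0,"wx":0,"wy":0,"wz":0,"gripper":-1},{"tx":-44,"ty":112,"tz":0,"wx":0,"wy":0,"wz":0,"gripper":-1},{"tx":-52,"ty":131,"tz":0,"wx":0,"wy":0,"wz":0,"gripper":-1}]'>/dev/null
python3 -m creep '[{"tx":0,"ty":0,"tz":5,"wx":0,"wy":0,"wz":0,"gripper":-1},{"tx":0,"ty":0,"tz":12,"wx":0,"wy":0,"wz":0,"gripper":-1},{"tx":0,"ty":0,"tz":20,"wx":0,"wy":0,"wz":0,"gripper":-1},{"tx":0,"ty":0,"tz":20,"wx":0,"wy":0,"wz":0,"gripper":-1},{"tx":0,"ty":0,"tz":20,"wx":0,"wy":0,"wz":0,"gripper":-1}]'
python3 plan.py 601,197.5,30,94 601,197.5,22,94
```

```text
time_s: 5.1
tool_pos: [0.5989, 0.1965, 0.0572]
tool_rot: [-179.8, 0.0, 94.1]
force: [0.5, 0.3, -1.1]
grip_width: 0.0564
grasp_force: 25.0
now [598.9 196.5  57.2] [-179.8    0.    94.1] q [-37.  24.  21.  97. -10.  61.  -9.] w 56.4 t 5.1
601,197.5,30,94 t [ 0.8  2.2 27.2] w [-0.2  0.   0.1]
601,197.5,22,94 t [-0. -0.  8.] w [ 0. -0. -0.]
```

```bash
python3 -m creep '[{"tx":1,"ty":2,"tz":8,"wx":0,"wy":0,"wz":0,"gripper":-1},{"tx":1,"ty":2,"tz":16,"wx":0,"wy":0,"wz":0,"gripper":-1},{"tx":1,"ty":2,"tz":24,"wx":0,"wy":0,"wz":0,"gripper":-1},{"tx":1,"ty":2,"tz":28,"wx":0,"wy":0,"wz":0,"gripper":-1},{"tx":1,"ty":2,"tz":30,"wx":0,"wy":0,"wz":0,"gripper":-1}]'
python3 -m creep '[{"tx":0,"ty":0,"tz":2,"wx":0,"wy":0,"wz":0,"gripper":-1},{"tx":0,"ty":0,"tz":4,"wx":0,"wy":0,"wz":0,"gripper":-1},{"tx":0,"ty":0,"tz":4,"wx":0,"wy":0,"wz":0,"gripper":-1},{"tx":0,"ty":0,"tz":4,"wx":0,"wy":0,"wz":0,"gripper":-1}]'
python3 plan.py 601,197.5,22,94
```

```text
time_s: 5.52
tool_pos: [0.602, 0.1967, 0.0272]
tool_rot: [-179.9, 0.0, 94.0]
force: [-0.4, -0.3, -1.6]
grip_width: 0.057
grasp_force: 25.0
time_s: 5.85
tool_pos: [0.603, 0.1969, 0.0248]
tool_rot: [180.0, -0.0, 94.0]
force: [0.8, -0.2, -1.9]
grip_width: 0.0567
grasp_force: 25.0
now [603.  196.9  24.8] [180.  -0.  94.] q [-37.  27.  21.  98. -11.  57.  -8.] w 56.7 t 5.8
601,197.5,22,94 t [ 0.7 -2.   2.8] w [ 0. -0.  0.]
```

```bash
python3 -m creep '[{"tx":0,"ty":0,"tz":1.5,"wx":0,"wy":0,"wz":0,"gripper":-1},{"tx":0,"ty":0,"tz":3,"wx":0,"wy":0,"wz":0,"gripper":-1},{"tx":0,"ty":0,"tz":3,"wx":0,"wy":0,"wz":0,"gripper":-1},{"tx":0,"ty":0,"tz":3,"wx":0,"wy":0,"wz":0,"gripper":-1}]'
```

```text
time_s: 6.18
tool_pos: [0.603, 0.197, 0.0217]
tool_rot: [180.0, -0.0, 94.0]
force: [0.4, 0.8, -0.5]
grip_width: 0.0568
grasp_force: 25.0
```

```bash
python3 -m creep '[{"tx":0,"ty":0,"tz":0,"wx":0,"wy":0,"wz":0,"gripper":0.7},{"tx":0,"ty":0,"tz":0,"wx":0,"wy":0,"wz":0,"gripper":0.7},{"tx":0,"ty":0,"tz":0,"wx":0,"wy":0,"wz":0,"gripper":0.7},{"tx":0,"ty":0,"tz":0,"wx":0,"wy":0,"wz":0,"gripper":0.7}]'
python3 -m creep '[{"tx":0,"ty":0,"tz":-8,"wx":0,"wy":0,"wz":0,"gripper":0.7},{"tx":0,"ty":0,"tz":-30,"wx":0,"wy":0,"wz":0,"gripper":0.7},{"tx":0,"ty":0,"tz":-60,"wx":0,"wy":0,"wz":0,"gripper":0.7},{"tx":0,"ty":0,"tz":-90,"wx":0,"wy":0,"wz":0,"gripper":0.7},{"tx":0,"ty":0,"tz":-90,"wx":0,"wy":0,"wz":0,"gripper":0.7}]'
python3 plan.py 394,183,110,64.3 394,183,18,64.3
```

```text
time_s: 6.52
tool_pos: [0.603, 0.197, 0.0217]
tool_rot: [180.0, -0.0, 94.0]
force: [0.8, -0.2, 0.7]
grip_width: 0.0716
grasp_force: 0.0
time_s: 6.93
tool_pos: [0.6071, 0.1981, 0.1192]
tool_rot: [179.4, -0.2, 94.0]
force: [1.6, 0.6, 0.5]
grip_width: 0.0738
grasp_force: 0.0
now [607.1 198.1 119.2] [179.4  -0.2  94. ] q [-38.  21.  22.  94.  -8.  66. -10.] w 73.8 t 6.9
  .. t [-1.000e-01 -1.069e+02  3.400e+00] w [ 0.3 -0.2 14.9]
394,183,110,64.3 t [ -27.5 -103.3    4. ] w [ 0.3 -0.2 14.9]
394,183,18,64.3 t [ 0. -0. 92.] w [-0.  0. -0.]
```

```bash
python3 -m creep '[{"tx":0,"ty":-35,"tz":2,"wx":0,"wy":0,"wz":5,"gripper":0.6},{"tx":0,"ty":-70,"tz":2,"wx":0,"wy":0,"wz":10,"gripper":0.6},{"tx":0,"ty":-104,"tz":2,"wx":0,"wy":0,"wz":15,"gripper":0.6}]' >/dev/null
python3 -m creep '[{"tx":-9,"ty":-35,"tz":2,"wx":0,"wy":0,"wz":5,"gripper":0.6},{"tx":-18,"ty":-70,"tz":2,"wx":0,"wy":0,"wz":10,"gripper":0.6},{"tx":-27,"ty":-103,"tz":2,"wx":0,"wy":0,"wz":15,"gripper":0.6},{"tx":-27,"ty":-103,"tz":2,"wx":0,"wy":0,"wz":15,"gripper":0.6},{"tx":-27,"ty":-103,"tz":2,"wx":0,"wy":0,"wz":15,"gripper":0.6}]' >/dev/null
python3 plan.py 394,183,110,64.3 394,183,18,64.3
```

```text
now [391.8 183.1 108.2] [-1.80e+02 -1.00e-01  6.42e+01] q [-50.  -4.  21. 121.   1.  62. -56.] w 69.5 t 7.6
394,183,110,64.3 t [ 0.9  2.  -1.8] w [-0.  -0.1 -0.1]
394,183,18,64.3 t [ 0. -0. 92.] w [-0.  0.  0.]
```

```bash
python3 -m creep '[{"tx":1,"ty":2,"tz":20,"wx":0,"wy":0,"wz":0,"gripper":0.6},{"tx":1,"ty":2,"tz":50,"wx":0,"wy":0,"wz":0,"gripper":0.6},{"tx":1,"ty":2,"tz":75,"wx":0,"wy":0,"wz":0,"gripper":0.6},{"tx":1,"ty":2,"tz":90,"wx":0,"wy":0,"wz":0,"gripper":0.6},{"tx":1,"ty":2,"tz":90,"wx":0,"wy":0,"wz":0,"gripper":0.6}]'
python3 -m creep '[{"tx":0,"ty":0,"tz":0,"wx":0,"wy":0,"wz":0,"gripper":-1},{"tx":0,"ty":0,"tz":0,"wx":0,"wy":0,"wz":0,"gripper":-1},{"tx":0,"ty":0,"tz":0,"wx":0,"wy":0,"wz":0,"gripper":-1},{"tx":0,"ty":0,"tz":0,"wx":0,"wy":0,"wz":0,"gripper":-1},{"tx":0,"ty":0,"tz":0,"wx":0,"wy":0,"wz":0,"gripper":-1}]' 30 >/dev/null
python3 -m creep '[{"tx":0,"ty":0,"tz":0,"wx":0,"wy":0,"wz":0,"gripper":-1},{"tx":0,"ty":0,"tz":0,"wx":0,"wy":0,"wz":0,"gripper":-1},{"tx":0,"ty":0,"tz":0,"wx":0,"wy":0,"wz":0,"gripper":-1},{"tx":0,"ty":0,"tz":0,"wx":0,"wy":0,"wz":0,"gripper":-1},{"tx":0,"ty":0,"tz":0,"wx":0,"wy":0,"wz":0,"gripper":-1}]'
python3 plan.py
```

```text
time_s: 8.02
tool_pos: [0.3945, 0.1812, 0.0151]
tool_rot: [-179.9, 0.3, 64.0]
force: [-1.2, -1.0, 0.5]
grip_width: 0.07
grasp_force: 0.0
time_s: 8.85
tool_pos: [0.3947, 0.1833, 0.0179]
tool_rot: [-179.9, -0.0, 64.1]
force: [-3.9, 0.9, 6.8]
grip_width: 0.0297
grasp_force: 30.0
now [394.7 183.3  17.9] [-179.9   -0.    64.1] q [-50.   5.  22. 126.  -2.  50. -52.] w 29.7 t 8.8
```

```bash
python3 -m creep '[{"tx":0,"ty":0,"tz":-10,"wx":0,"wy":0,"wz":0,"gripper":-1},{"tx":0,"ty":0,"tz":-35,"wx":0,"wy":0,"wz":0,"gripper":-1},{"tx":0,"ty":0,"tz":-65,"wx":0,"wy":0,"wz":0,"gripper":-1},{"tx":0,"ty":0,"tz":-92,"wx":0,"wy":0,"wz":0,"gripper":-1},{"tx":0,"ty":0,"tz":-104,"wx":0,"wy":0,"wz":0,"gripper":-1}]'
python3 plan.py 394.7,183.3,122,64.1 540,80,122,75 605,-149,122,88.4 605,-149,22,88.4
```

```text
time_s: 9.27
tool_pos: [0.3971, 0.183, 0.1251]
tool_rot: [179.8, -0.2, 64.0]
force: [0.9, 0.8, -2.5]
grip_width: 0.0301
grasp_force: 30.0
now [397.1 183.  125.1] [179.8  -0.2  64. ] q [-50.  -5.  21. 120.   2.  64. -56.] w 30.1 t 9.3
394.7,183.3,122,64.1 t [-0.7 -2.3  3.1] w [ 0.2 -0.2 -0.1]
  .. t [-14.7  87.9   0. ] w [-0.   0.  -5.5]
540,80,122,75 t [-23.   86.1   0. ] w [-0.   0.  -5.5]
  .. t [-102.2   61.     0. ] w [-0.   0.  -6.7]
605,-149,122,88.4 t [-108.6   48.7    0. ] w [-0.   0.  -6.7]
605,-149,22,88.4 t [ -0.  -0. 100.] w [-0. -0. -0.]
```

```bash
python3 -m creep '[{"tx":-3,"ty":18,"tz":0,"wx":0,"wy":0,"wz":-1,"gripper":-1},{"tx":-7,"ty":40,"tz":0,"wx":0,"wy":0,"wz":-2.5,"gripper":-1},{"tx":-11,"ty":65,"tz":0,"wx":0,"wy":0,"wz":-4,"gripper":-1},{"tx":-15,"ty":88,"tz":0,"wx":0,"wy":0,"wz":-5.5,"gripper":-1}]'>/dev/null
python3 -m creep '[{"tx":-6,"ty":23,"tz":0,"wx":0,"wy":0,"wz":-1,"gripper":-1},{"tx":-12,"ty":46,"tz":0,"wx":0,"wy":0,"wz":-2.5,"gripper":-1},{"tx":-18,"ty":69,"tz":0,"wx":0,"wy":0,"wz":-4,"gripper":-1},{"tx":-23,"ty":86,"tz":0,"wx":0,"wy":0,"wz":-5.5,"gripper":-1}]'>/dev/null
python3 -m creep '[{"tx":-18,"ty":11,"tz":0,"wx":0,"wy":0,"wz":-1.3,"gripper":-1},{"tx":-38,"ty":23,"tz":0,"wx":0,"wy":0,"wz":-2.5,"gripper":-1},{"tx":-60,"ty":36,"tz":0,"wx":0,"wy":0,"wz":-4,"gripper":-1},{"tx":-82,"ty":49,"tz":0,"wx":0,"wy":0,"wz":-5.4,"gripper":-1},{"tx":-102,"ty":61,"tz":0,"wx":0,"wy":0,"wz":-6.7,"gripper":-1}]'>/dev/null
python3 -m creep '[{"tx":-26,"ty":12,"tz":0,"wx":0,"wy":0,"wz":-1.7,"gripper":-1},{"tx":-54,"ty":24,"tz":0,"wx":0,"wy":0,"wz":-3.4,"gripper":-1},{"tx":-82,"ty":37,"tz":0,"wx":0,"wy":0,"wz":-5,"gripper":-1},{"tx":-102,"ty":46,"tz":0,"wx":0,"wy":0,"wz":-6.3,"gripper":-1},{"tx":-109,"ty":49,"tz":0,"wx":0,"wy":0,"wz":-6.7,"gripper":-1}]'>/dev/null
python3 -m creep '[{"tx":0,"ty":0,"tz":10,"wx":0,"wy":0,"wz":0,"gripper":-1},{"tx":0,"ty":0,"tz":30,"wx":0,"wy":0,"wz":0,"gripper":-1},{"tx":0,"ty":0,"tz":50,"wx":0,"wy":0,"wz":0,"gripper":-1},{"tx":0,"ty":0,"tz":60,"wx":0,"wy":0,"wz":0,"gripper":-1},{"tx":0,"ty":0,"tz":60,"wx":0,"wy":0,"wz":0,"gripper":-1}]'
python3 plan.py 605,-149,22,88.4
```

```text
time_s: 11.18
tool_pos: [0.603, -0.1475, 0.058]
tool_rot: [-179.6, -0.1, 88.5]
force: [-0.5, 0.4, -3.1]
grip_width: 0.0295
grasp_force: 30.0
now [ 603.  -147.5   58. ] [-1.796e+02 -1.000e-01  8.850e+01] q [-16.  25.  34.  99. -16.  61.  22.] w 29.5 t 11.2
605,-149,22,88.4 t [-1.5  2.3 36. ] w [-0.4 -0.1  0.1]
```

```bash
python3 -m creep '[{"tx":-1,"ty":1,"tz":10,"wx":0,"wy":0,"wz":0,"gripper":-1},{"tx":-1,"ty":1,"tz":20,"wx":0,"wy":0,"wz":0,"gripper":-1},{"tx":-1,"ty":1,"tz":28,"wx":0,"wy":0,"wz":0,"gripper":-1},{"tx":-1,"ty":1,"tz":33,"wx":0,"wy":0,"wz":0,"gripper":-1},{"tx":-1,"ty":1,"tz":35,"wx":0,"wy":0,"wz":0,"gripper":-1}]' >/dev/null
python3 -m creep '[{"tx":0,"ty":0,"tz":0,"wx":0,"wy":0,"wz":0,"gripper":-1},{"tx":0,"ty":0,"tz":0,"wx":0,"wy":0,"wz":0,"gripper":-1},{"tx":0,"ty":0,"tz":0,"wx":0,"wy":0,"wz":0,"gripper":-1}]'
```

```text
time_s: 11.85
tool_pos: [0.607, -0.1513, 0.0271]
tool_rot: [179.9, 0.0, 88.4]
force: [0.6, -0.1, -2.7]
grip_width: 0.0299
grasp_force: 30.0
```

```bash
python3 -m creep '[{"tx":2,"ty":-1,"tz":2,"wx":0,"wy":0,"wz":0,"gripper":-1},{"tx":2,"ty":-1,"tz":4,"wx":0,"wy":0,"wz":0,"gripper":-1},{"tx":2,"ty":-1,"tz":6,"wx":0,"wy":0,"wz":0,"gripper":-1},{"tx":2,"ty":-1,"tz":6,"wx":0,"wy":0,"wz":0,"gripper":-1},{"tx":2,"ty":-1,"tz":6,"wx":0,"wy":0,"wz":0,"gripper":-1}]'
python3 -m creep '[{"tx":0,"ty":0,"tz":0,"wx":0,"wy":0,"wz":0,"gripper":0.2},{"tx":0,"ty":0,"tz":0,"wx":0,"wy":0,"wz":0,"gripper":0.2},{"tx":0,"ty":0,"tz":0,"wx":0,"wy":0,"wz":0,"gripper":0.2},{"tx":0,"ty":0,"tz":0,"wx":0,"wy":0,"wz":0,"gripper":0.2}]'
python3 -m creep '[{"tx":0,"ty":0,"tz":-8,"wx":0,"wy":0,"wz":0,"gripper":0.2},{"tx":0,"ty":0,"tz":-30,"wx":0,"wy":0,"wz":0,"gripper":0.2},{"tx":0,"ty":0,"tz":-60,"wx":0,"wy":0,"wz":0,"gripper":0.2},{"tx":0,"ty":0,"tz":-90,"wx":0,"wy":0,"wz":0,"gripper":0.4},{"tx":0,"ty":0,"tz":-110,"wx":0,"wy":0,"wz":0,"gripper":0.6}]'>/dev/null
python3 plan.py 459,57.5,130,103.6 459,57.5,20,103.6
```

```text
time_s: 12.27
tool_pos: [0.6059, -0.1488, 0.021]
tool_rot: [180.0, -0.0, 88.4]
force: [-1.5, 0.9, 1.0]
grip_width: 0.0296
grasp_force: 30.0
time_s: 12.6
tool_pos: [0.6058, -0.1493, 0.0207]
tool_rot: [180.0, 0.0, 88.4]
force: [-0.7, 0.1, 0.9]
grip_width: 0.0478
grasp_force: 0.0
now [ 606.7 -149.8  134.2] [179.8   0.   88.4] q [-18.  21.  36.  95. -13.  69.  20.] w 58.4 t 13.0
  .. t [101.6 -76.7   1.8] w [ 0.1  0.  -7.6]
459,57.5,130,103.6 t [110.8 -62.6   1.9] w [ 0.1  0.  -7.6]
459,57.5,20,103.6 t [  0.  -0. 110.] w [-0.  0.  0.]
```

```bash
python3 -m creep '[{"tx":34,"ty":-26,"tz":2,"wx":0,"wy":0,"wz":-3,"gripper":0.75},{"tx":68,"ty":-52,"tz":2,"wx":0,"wy":0,"wz":-6,"gripper":0.75},{"tx":102,"ty":-77,"tz":2,"wx":0,"wy":0,"wz":-7.6,"gripper":0.75},{"tx":102,"ty":-77,"tz":2,"wx":0,"wy":0,"wz":-7.6,"gripper":0.75}]' >/dev/null
python3 -m creep '[{"tx":37,"ty":-21,"tz":2,"wx":0,"wy":0,"wz":-3,"gripper":0.75},{"tx":74,"ty":-42,"tz":2,"wx":0,"wy":0,"wz":-6,"gripper":0.75},{"tx":111,"ty":-63,"tz":2,"wx":0,"wy":0,"wz":-7.6,"gripper":0.75},{"tx":111,"ty":-63,"tz":2,"wx":0,"wy":0,"wz":-7.6,"gripper":0.75},{"tx":111,"ty":-63,"tz":2,"wx":0,"wy":0,"wz":-7.6,"gripper":0.75}]' 
python3 plan.py 459,57.5,130,103.6 459,57.5,20,103.6
```

```text
time_s: 13.77
tool_pos: [0.4563, 0.061, 0.1272]
tool_rot: [179.9, -0.1, 103.9]
force: [1.2, -1.0, 0.7]
grip_width: 0.0759
grasp_force: 0.0
now [456.3  61.  127.2] [ 1.799e+02 -1.000e-01  1.039e+02] q [-37.  -1.  26. 117.   1.  64.   3.] w 75.9 t 13.8
459,57.5,130,103.6 t [-4.   1.8 -2.8] w [ 0.1 -0.1  0.3]
459,57.5,20,103.6 t [ -0.  -0. 110.] w [ 0. -0. -0.]
```

```bash
python3 -m creep '[{"tx":-3,"ty":1,"tz":20,"wx":0,"wy":0,"wz":0,"gripper":0.75},{"tx":-3,"ty":1,"tz":50,"wx":0,"wy":0,"wz":0,"gripper":0.75},{"tx":-3,"ty":1,"tz":80,"wx":0,"wy":0,"wz":0,"gripper":0.75},{"tx":-3,"ty":1,"tz":98,"wx":0,"wy":0,"wz":0,"gripper":0.75},{"tx":-3,"ty":1,"tz":106,"wx":0,"wy":0,"wz":0,"gripper":0.75}]' 
python3 -m creep '[{"tx":0,"ty":0,"tz":0,"wx":0,"wy":0,"wz":0,"gripper":0.75},{"tx":0,"ty":0,"tz":0,"wx":0,"wy":0,"wz":0,"gripper":0.75},{"tx":0,"ty":0,"tz":0,"wx":0,"wy":0,"wz":0,"gripper":0.75}]'
```

```text
time_s: 14.18
tool_pos: [0.4579, 0.0537, 0.0184]
tool_rot: [-179.8, 0.1, 103.5]
force: [-0.8, -0.9, 0.2]
grip_width: 0.0763
grasp_force: 0.0
time_s: 14.43
tool_pos: [0.4605, 0.0558, 0.022]
tool_rot: [179.8, 0.0, 103.6]
force: [-0.6, 0.2, 0.5]
grip_width: 0.0765
grasp_force: 0.0
```

```bash
python3 -m creep '[{"tx":0,"ty":0,"tz":0,"wx":0,"wy":0,"wz":0,"gripper":-1},{"tx":0,"ty":0,"tz":0,"wx":0,"wy":0,"wz":0,"gripper":-1},{"tx":0,"ty":0,"tz":0,"wx":0,"wy":0,"wz":0,"gripper":-1},{"tx":0,"ty":0,"tz":0,"wx":0,"wy":0,"wz":0,"gripper":-1},{"tx":0,"ty":0,"tz":0,"wx":0,"wy":0,"wz":0,"gripper":-1}]' 25 >/dev/null
python3 -m creep '[{"tx":0,"ty":0,"tz":0,"wx":0,"wy":0,"wz":0,"gripper":-1},{"tx":0,"ty":0,"tz":0,"wx":0,"wy":0,"wz":0,"gripper":-1},{"tx":0,"ty":0,"tz":0,"wx":0,"wy":0,"wz":0,"gripper":-1},{"tx":0,"ty":0,"tz":0,"wx":0,"wy":0,"wz":0,"gripper":-1},{"tx":0,"ty":0,"tz":0,"wx":0,"wy":0,"wz":0,"gripper":-1}]'
python3 -m creep '[{"tx":0,"ty":0,"tz":-10,"wx":0,"wy":0,"wz":0,"gripper":-1},{"tx":0,"ty":0,"tz":-30,"wx":0,"wy":0,"wz":0,"gripper":-1},{"tx":0,"ty":0,"tz":-50,"wx":0,"wy":0,"wz":0,"gripper":-1},{"tx":0,"ty":0,"tz":-60,"wx":0,"wy":0,"wz":0,"gripper":-1},{"tx":0,"ty":0,"tz":-60,"wx":0,"wy":0,"wz":0,"gripper":-1}]'
python3 plan.py 607.5,-55,82,88.4 607.5,-55,25,88.4
```

```text
time_s: 15.27
tool_pos: [0.4586, 0.056, 0.0204]
tool_rot: [-180.0, 0.0, 103.6]
force: [-0.5, -0.4, -1.3]
grip_width: 0.0456
grasp_force: 31.0
time_s: 15.68
tool_pos: [0.4609, 0.0565, 0.0833]
tool_rot: [179.7, -0.0, 103.6]
force: [0.7, 0.1, -2.3]
grip_width: 0.0456
grasp_force: 31.0
now [460.9  56.5  83.3] [179.7  -0.  103.6] q [-37.   2.  27. 119.  -1.  59.   5.] w 45.6 t 15.7
  .. t [-71.5  58.1   0.9] w [ 0.2 -0.   7.6]
607.5,-55,82,88.4 t [-63.1  67.    0.8] w [ 0.2 -0.   7.6]
607.5,-55,25,88.4 t [-0. -0. 57.] w [-0. -0. -0.]
```

```bash
python3 -m creep '[{"tx":-10,"ty":8,"tz":0,"wx":0,"wy":0,"wz":1,"gripper":-1},{"tx":-25,"ty":20,"tz":0,"wx":0,"wy":0,"wz":2.5,"gripper":-1},{"tx":-40,"ty":33,"tz":0,"wx":0,"wy":0,"wz":4,"gripper":-1},{"tx":-56,"ty":46,"tz":0,"wx":0,"wy":0,"wz":6,"gripper":-1},{"tx":-71,"ty":58,"tz":0,"wx":0,"wy":0,"wz":7.6,"gripper":-1}]'>/dev/null
python3 -m creep '[{"tx":-16,"ty":17,"tz":0,"wx":0,"wy":0,"wz":2,"gripper":-1},{"tx":-32,"ty":34,"tz":0,"wx":0,"wy":0,"wz":4,"gripper":-1},{"tx":-48,"ty":51,"tz":0,"wx":0,"wy":0,"wz":6,"gripper":-1},{"tx":-60,"ty":63,"tz":0,"wx":0,"wy":0,"wz":7.3,"gripper":-1},{"tx":-63,"ty":67,"tz":0,"wx":0,"wy":0,"wz":7.6,"gripper":-1}]'>/dev/null
python3 -m creep '[{"tx":0,"ty":0,"tz":8,"wx":0,"wy":0,"wz":0,"gripper":-1},{"tx":0,"ty":0,"tz":20,"wx":0,"wy":0,"wz":0,"gripper":-1},{"tx":0,"ty":0,"tz":30,"wx":0,"wy":0,"wz":0,"gripper":-1},{"tx":0,"ty":0,"tz":30,"wx":0,"wy":0,"wz":0,"gripper":-1},{"tx":0,"ty":0,"tz":30,"wx":0,"wy":0,"wz":0,"gripper":-1}]' >/dev/null
python3 plan.py 607.5,-55,25,88.4
```

```text
now [603.5 -53.9  49. ] [-179.8   -0.    88.5] q [-24.  24.  33. 101. -15.  59.  12.] w 45.7 t 16.9
607.5,-55,25,88.4 t [-1.   4.1 24. ] w [-0.2 -0.   0.1]
```

```bash
python3 -m creep '[{"tx":-1,"ty":3,"tz":6,"wx":0,"wy":0,"wz":0,"gripper":-1},{"tx":-1,"ty":3,"tz":13,"wx":0,"wy":0,"wz":0,"gripper":-1},{"tx":-1,"ty":3,"tz":19,"wx":0,"wy":0,"wz":0,"gripper":-1},{"tx":-1,"ty":3,"tz":22,"wx":0,"wy":0,"wz":0,"gripper":-1},{"tx":-1,"ty":3,"tz":22,"wx":0,"wy":0,"wz":0,"gripper":-1}]' >/dev/null
python3 -m creep '[{"tx":0,"ty":0,"tz":0,"wx":0,"wy":0,"wz":0,"gripper":-1},{"tx":0,"ty":0,"tz":0,"wx":0,"wy":0,"wz":0,"gripper":-1},{"tx":0,"ty":0,"tz":0,"wx":0,"wy":0,"wz":0,"gripper":-1}]'
```

```text
time_s: 17.6
tool_pos: [0.6084, -0.056, 0.0289]
tool_rot: [180.0, -0.0, 88.4]
force: [0.8, 0.3, -2.9]
grip_width: 0.0459
grasp_force: 31.0
```

```bash
python3 -m creep '[{"tx":0,"ty":0,"tz":2,"wx":0,"wy":0,"wz":0,"gripper":-1},{"tx":0,"ty":0,"tz":4,"wx":0,"wy":0,"wz":0,"gripper":-1},{"tx":0,"ty":0,"tz":5.5,"wx":0,"wy":0,"wz":0,"gripper":-1},{"tx":0,"ty":0,"tz":5.5,"wx":0,"wy":0,"wz":0,"gripper":-1},{"tx":0,"ty":0,"tz":5.5,"wx":0,"wy":0,"wz":0,"gripper":-1}]'
python3 -m creep '[{"tx":0,"ty":0,"tz":0,"wx":0,"wy":0,"wz":0,"gripper":0.5},{"tx":0,"ty":0,"tz":0,"wx":0,"wy":0,"wz":0,"gripper":0.5},{"tx":0,"ty":0,"tz":0,"wx":0,"wy":0,"wz":0,"gripper":0.5},{"tx":0,"ty":0,"tz":0,"wx":0,"wy":0,"wz":0,"gripper":0.5}]'
python3 -m creep '[{"tx":0,"ty":0,"tz":-8,"wx":0,"wy":0,"wz":0,"gripper":0.5},{"tx":0,"ty":0,"tz":-30,"wx":0,"wy":0,"wz":0,"gripper":0.5},{"tx":0,"ty":0,"tz":-60,"wx":0,"wy":0,"wz":0,"gripper":0.5},{"tx":0,"ty":0,"tz":-90,"wx":0,"wy":0,"wz":0,"gripper":0.5},{"tx":0,"ty":0,"tz":-110,"wx":0,"wy":0,"wz":0,"gripper":0.5}]'>/dev/null
python3 plan.py 442.5,-53,130,94 442.5,-53,17,94
```

```text
time_s: 18.02
tool_pos: [0.608, -0.0559, 0.0229]
tool_rot: [-180.0, -0.0, 88.4]
force: [0.3, 0.8, -1.7]
grip_width: 0.0458
grasp_force: 31.0
time_s: 18.35
tool_pos: [0.6082, -0.056, 0.0232]
tool_rot: [180.0, -0.0, 88.4]
force: [-1.0, 0.1, -1.3]
grip_width: 0.0623
grasp_force: 0.7
now [609.7 -56.5 137.2] [179.7  -0.   88.4] q [-25.  19.  34.  96. -11.  68.  10.] w 65.3 t 18.8
  .. t [ -0.6 -83.6   3.2] w [ 0.1 -0.  -2.8]
442.5,-53,130,94 t [  3.5 -83.6   3.4] w [ 0.1 -0.  -2.8]
442.5,-53,17,94 t [ -0.   0. 113.] w [ 0. -0.  0.]
```

Run:
```python
from h import *
p,d,W,K=cam('scene');cv2.imwrite('pics/s2.png',p[90:330,100:420,::-1])
for n in('scene','top'):
    p,d,W,K=cam(n)
    for q in('dropper_bottle','tall_bottle','coplin_jar','squat_jar','slide_box'):
        print(n,q,[(np.round(r['point'],3).tolist(),round(r['confidence'],2)) for r in nets.place_of(q,n)][:2])
```

```text
scene dropper_bottle [([0.44, -0.058, -0.002], 0.83)]
scene tall_bottle [([0.418, -0.173, -0.001], 0.87), ([0.425, -0.268, -0.0], 0.63)]
scene coplin_jar [([0.618, -0.056, 0.003], 0.62)]
scene squat_jar [([0.601, 0.195, -0.002], 0.97)]
scene slide_box [([0.606, -0.146, 0.004], 0.65)]
top dropper_bottle []
top tall_bottle [([0.428, -0.269, 0.002], 0.95), ([0.421, -0.175, -0.002], 0.8)]
top coplin_jar []
top squat_jar [([0.602, 0.195, 0.004], 0.67)]
top slide_box []
```

View pics/s2.png

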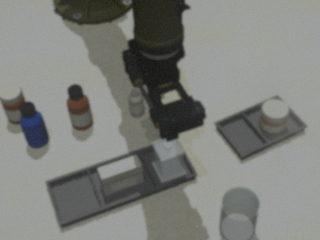

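The crop shows the slide box (120,175), Coplin jar (168,158) and squat jar (275,115) upright in their bays. The dropper bottle is untouched at (136,100).

```bash
python3 -m creep '[{"tx":0,"ty":-40,"tz":2,"wx":0,"wy":0,"wz":-2.5,"gripper":0.4},{"tx":0,"ty":-80,"tz":2,"wx":0,"wy":0,"wz":-5,"gripper":0.4},{"tx":1,"ty":-120,"tz":3,"wx":0,"wy":0,"wz":-5.6,"gripper":0.4},{"tx":1,"ty":-152,"tz":3,"wx":0,"wy":0,"wz":-5.6,"gripper":0.4},{"tx":1,"ty":-167,"tz":3,"wx":0,"wy":0,"wz":-5.6,"gripper":0.4}]' >/dev/null
python3 -m creep '[{"tx":0,"ty":0,"tz":0,"wx":0,"wy":0,"wz":0,"gripper":0.4},{"tx":0,"ty":0,"tz":0,"wx":0,"wy":0,"wz":0,"gripper":0.4},{"tx":0,"ty":0,"tz":0,"wx":0,"wy":0,"wz":0,"gripper":0.4}]' 
python3 plan.py 442.5,-55,130,94 442.5,-55,17,94
```

```text
time_s: 20.08
tool_pos: [0.4425, -0.0504, 0.1306]
tool_rot: [179.9, 0.0, 94.0]
force: [0.3, 1.2, -0.2]
grip_width: 0.061
grasp_force: 0.0
now [442.5 -50.4 130.6] [179.9   0.   94. ] q [-31.  -4.  33. 119.   3.  65.   5.] w 61.0 t 20.1
442.5,-55,130,94 t [-4.5 -0.3  0.6] w [0.1 0.  0. ]
442.5,-55,17,94 t [  0.  -0. 113.] w [-0.  0. -0.]
```

```bash
python3 -m creep '[{"tx":-4,"ty":0,"tz":20,"wx":0,"wy":0,"wz":0,"gripper":0.4},{"tx":-4,"ty":0,"tz":50,"wx":0,"wy":0,"wz":0,"gripper":0.4},{"tx":-4,"ty":0,"tz":80,"wx":0,"wy":0,"wz":0,"gripper":0.4},{"tx":-4,"ty":0,"tz":102,"wx":0,"wy":0,"wz":0,"gripper":0.4},{"tx":-4,"ty":0,"tz":113,"wx":0,"wy":0,"wz":0,"gripper":0.4}]' >/dev/null
python3 -m creep '[{"tx":0,"ty":0,"tz":0,"wx":0,"wy":0,"wz":0,"gripper":0.4},{"tx":0,"ty":0,"tz":0,"wx":0,"wy":0,"wz":0,"gripper":0.4},{"tx":0,"ty":0,"tz":0,"wx":0,"wy":0,"wz":0,"gripper":-1},{"tx":0,"ty":0,"tz":0,"wx":0,"wy":0,"wz":0,"gripper":-1},{"tx":0,"ty":0,"tz":0,"wx":0,"wy":0,"wz":0,"gripper":-1}]' 15
python3 -m creep '[{"tx":0,"ty":0,"tz":0,"wx":0,"wy":0,"wz":0,"gripper":-1},{"tx":0,"ty":0,"tz":0,"wx":0,"wy":0,"wz":0,"gripper":-1},{"tx":0,"ty":0,"tz":0,"wx":0,"wy":0,"wz":0,"gripper":-1},{"tx":0,"ty":0,"tz":0,"wx":0,"wy":0,"wz":0,"gripper":-1},{"tx":0,"ty":0,"tz":0,"wx":0,"wy":0,"wz":0,"gripper":-1}]'
python3 plan.py
```

```text
time_s: 20.92
tool_pos: [0.4427, -0.0544, 0.0181]
tool_rot: [179.9, -0.0, 94.0]
force: [-0.1, -0.0, 0.6]
grip_width: 0.048
grasp_force: 0.0
time_s: 21.33
tool_pos: [0.4419, -0.0543, 0.0175]
tool_rot: [179.9, -0.0, 94.0]
force: [-0.5, 0.4, 3.0]
grip_width: 0.0315
grasp_force: 15.0
now [441.9 -54.3  17.5] [179.9  -0.   94. ] q [-30.   6.  35. 125.  -5.  50.  12.] w 31.5 t 21.3
```

```bash
python3 -m creep '[{"tx":0,"ty":0,"tz":-10,"wx":0,"wy":0,"wz":0,"gripper":-1},{"tx":0,"ty":0,"tz":-30,"wx":0,"wy":0,"wz":0,"gripper":-1},{"tx":0,"ty":0,"tz":-50,"wx":0,"wy":0,"wz":0,"gripper":-1},{"tx":0,"ty":0,"tz":-60,"wx":0,"wy":0,"wz":0,"gripper":-1},{"tx":0,"ty":0,"tz":-60,"wx":0,"wy":0,"wz":0,"gripper":-1}]'
python3 plan.py 606,119.5,78,94
```

```text
time_s: 21.75
tool_pos: [0.4434, -0.0543, 0.0794]
tool_rot: [179.7, -0.0, 94.0]
force: [1.5, 1.1, -0.5]
grip_width: 0.0313
grasp_force: 15.0
now [443.4 -54.3  79.4] [179.7  -0.   94. ] q [-31.  -0.  35. 122.   0.  58.   8.] w 31.3 t 21.8
  .. t [81.  87.2  1.2] w [ 0.1 -0.   0. ]
606,119.5,78,94 t [81.  87.2  1. ] w [ 0.1 -0.   0. ]
```

```bash
python3 -m creep '[{"tx":10,"ty":11,"tz":0,"wx":0,"wy":0,"wz":0,"gripper":-1},{"tx":26,"ty":28,"tz":0,"wx":0,"wy":0,"wz":0,"gripper":-1},{"tx":44,"ty":47,"tz":0,"wx":0,"wy":0,"wz":0,"gripper":-1},{"tx":62,"ty":67,"tz":0,"wx":0,"wy":0,"wz":0,"gripper":-1},{"tx":81,"ty":87,"tz":0,"wx":0,"wy":0,"wz":0,"gripper":-1}]'>/dev/null
python3 -m creep '[{"tx":19,"ty":20,"tz":0,"wx":0,"wy":0,"wz":0,"gripper":-1},{"tx":39,"ty":42,"tz":0,"wx":0,"wy":0,"wz":0,"gripper":-1},{"tx":60,"ty":65,"tz":0,"wx":0,"wy":0,"wz":0,"gripper":-1},{"tx":76,"ty":82,"tz":0,"wx":0,"wy":0,"wz":0,"gripper":-1},{"tx":81,"ty":87,"tz":0,"wx":0,"wy":0,"wz":0,"gripper":-1}]'>/dev/null
python3 -m creep '[{"tx":0,"ty":0,"tz":8,"wx":0,"wy":0,"wz":0,"gripper":-1},{"tx":0,"ty":0,"tz":18,"wx":0,"wy":0,"wz":0,"gripper":-1},{"tx":0,"ty":0,"tz":28,"wx":0,"wy":0,"wz":0,"gripper":-1},{"tx":0,"ty":0,"tz":28,"wx":0,"wy":0,"wz":0,"gripper":-1},{"tx":0,"ty":0,"tz":28,"wx":0,"wy":0,"wz":0,"gripper":-1}]' >/dev/null
python3 plan.py 606,119.5,24,94
```

```text
now [602.1 117.9  47.7] [-179.8    0.    93.9] q [-36.  24.  28. 100. -13.  59.   0.] w 31.7 t 23.0
606,119.5,24,94 t [ 1.3  4.1 23.7] w [-0.2  0.  -0.1]
```

```bash
python3 -m creep '[{"tx":1,"ty":3,"tz":6,"wx":0,"wy":0,"wz":0,"gripper":-1},{"tx":1,"ty":3,"tz":13,"wx":0,"wy":0,"wz":0,"gripper":-1},{"tx":1,"ty":3,"tz":19,"wx":0,"wy":0,"wz":0,"gripper":-1},{"tx":1,"ty":3,"tz":23,"wx":0,"wy":0,"wz":0,"gripper":-1},{"tx":1,"ty":3,"tz":23,"wx":0,"wy":0,"wz":0,"gripper":-1}]' >/dev/null
python3 -m creep '[{"tx":0,"ty":0,"tz":0,"wx":0,"wy":0,"wz":0,"gripper":-1},{"tx":0,"ty":0,"tz":0,"wx":0,"wy":0,"wz":0,"gripper":-1},{"tx":0,"ty":0,"tz":0,"wx":0,"wy":0,"wz":0,"gripper":-1}]'
```

```text
time_s: 23.67
tool_pos: [0.6069, 0.1207, 0.0264]
tool_rot: [180.0, -0.0, 94.0]
force: [0.2, 0.1, -0.5]
grip_width: 0.0315
grasp_force: 15.0
```

```bash
python3 -m creep '[{"tx":0,"ty":0,"tz":2,"wx":0,"wy":0,"wz":0,"gripper":-1},{"tx":0,"ty":0,"tz":4,"wx":0,"wy":0,"wz":0,"gripper":-1},{"tx":0,"ty":0,"tz":5.5,"wx":0,"wy":0,"wz":0,"gripper":-1},{"tx":0,"ty":0,"tz":5.5,"wx":0,"wy":0,"wz":0,"gripper":-1},{"tx":0,"ty":0,"tz":5.5,"wx":0,"wy":0,"wz":0,"gripper":-1}]'
python3 -m creep '[{"tx":0,"ty":0,"tz":0,"wx":0,"wy":0,"wz":0,"gripper":0.15},{"tx":0,"ty":0,"tz":0,"wx":0,"wy":0,"wz":0,"gripper":0.15},{"tx":0,"ty":0,"tz":0,"wx":0,"wy":0,"wz":0,"gripper":0.15},{"tx":0,"ty":0,"tz":0,"wx":0,"wy":0,"wz":0,"gripper":0.15}]'
python3 -m creep '[{"tx":0,"ty":0,"tz":-8,"wx":0,"wy":0,"wz":0,"gripper":0.15},{"tx":0,"ty":0,"tz":-30,"wx":0,"wy":0,"wz":0,"gripper":0.15},{"tx":0,"ty":0,"tz":-65,"wx":0,"wy":0,"wz":0,"gripper":0.15},{"tx":0,"ty":0,"tz":-100,"wx":0,"wy":0,"wz":0,"gripper":0.15},{"tx":0,"ty":0,"tz":-130,"wx":0,"wy":0,"wz":0,"gripper":0.5}]'>/dev/null
python3 plan.py 560,-20,150,88.4 421,-171.5,150,88.4 421,-171.5,40,88.4
```

```text
time_s: 24.08
tool_pos: [0.6066, 0.1207, 0.0206]
tool_rot: [180.0, -0.0, 94.0]
force: [0.3, -0.1, 0.8]
grip_width: 0.0314
grasp_force: 15.0
time_s: 24.42
tool_pos: [0.6066, 0.1207, 0.0206]
tool_rot: [180.0, -0.0, 94.0]
force: [0.1, 0.6, -0.1]
grip_width: 0.0475
grasp_force: 0.0
now [607.  120.4 153.4] [179.9  -0.   94. ] q [-38.  18.  29.  94.  -9.  70.  -2.] w 52.5 t 24.8
560,-20,150,88.4 t [-136.8  -56.7    3.3] w [ 0.1 -0.   5.6]
  .. t [-77.7 -67.4  -0. ] w [-0. -0.  0.]
421,-171.5,150,88.4 t [-77.7 -67.4  -0. ] w [-0. -0.  0.]
421,-171.5,40,88.4 t [  0.  -0. 110.] w [0. 0. 0.]
```

```bash
python3 -m creep '[{"tx":-34,"ty":-14,"tz":0,"wx":0,"wy":0,"wz":2,"gripper":0.7},{"tx":-68,"ty":-28,"tz":0,"wx":0,"wy":0,"wz":4,"gripper":0.7},{"tx":-104,"ty":-43,"tz":0,"wx":0,"wy":0,"wz":5.6,"gripper":0.7},{"tx":-137,"ty":-57,"tz":0,"wx":0,"wy":0,"wz":5.6,"gripper":0.7}]'>/dev/null
python3 -m creep '[{"tx":-30,"ty":-26,"tz":0,"wx":0,"wy":0,"wz":0,"gripper":0.7},{"tx":-60,"ty":-52,"tz":0,"wx":0,"wy":0,"wz":0,"gripper":0.7},{"tx":-90,"ty":-78,"tz":0,"wx":0,"wy":0,"wz":0,"gripper":0.7},{"tx":-120,"ty":-104,"tz":0,"wx":0,"wy":0,"wz":0,"gripper":0.7},{"tx":-145,"ty":-126,"tz":0,"wx":0,"wy":0,"wz":0,"gripper":0.7}]'>/dev/null
python3 -m creep '[{"tx":-8,"ty":-7,"tz":0,"wx":0,"wy":0,"wz":0,"gripper":0.7},{"tx":-8,"ty":-7,"tz":0,"wx":0,"wy":0,"wz":0,"gripper":0.7},{"tx":-8,"ty":-7,"tz":0,"wx":0,"wy":0,"wz":0,"gripper":0.7},{"tx":-8,"ty":-7,"tz":0,"wx":0,"wy":0,"wz":0,"gripper":0.7}]'>/dev/null
python3 plan.py 421,-171.5,150,88.4 421,-171.5,40,88.4
```

```text
now [ 423.4 -168.1  151. ] [179.9  -0.   88.5] q [-24.  -5.  41. 116.   4.  68.  14.] w 74.0 t 25.9
421,-171.5,150,88.4 t [-3.4 -2.3  1. ] w [ 0.1 -0.   0.1]
421,-171.5,40,88.4 t [  0.  -0. 110.] w [-0.  0.  0.]
```

```bash
python3 -m creep '[{"tx":-3,"ty":-2,"tz":20,"wx":0,"wy":0,"wz":0,"gripper":0.7},{"tx":-3,"ty":-2,"tz":50,"wx":0,"wy":0,"wz":0,"gripper":0.7},{"tx":-3,"ty":-2,"tz":80,"wx":0,"wy":0,"wz":0,"gripper":0.7},{"tx":-3,"ty":-2,"tz":102,"wx":0,"wy":0,"wz":0,"gripper":0.7},{"tx":-3,"ty":-2,"tz":110,"wx":0,"wy":0,"wz":0,"gripper":0.7}]' >/dev/null
python3 -m creep '[{"tx":0,"ty":0,"tz":0,"wx":0,"wy":0,"wz":0,"gripper":0.7},{"tx":0,"ty":0,"tz":0,"wx":0,"wy":0,"wz":0,"gripper":0.7},{"tx":0,"ty":0,"tz":0,"wx":0,"wy":0,"wz":0,"gripper":-1},{"tx":0,"ty":0,"tz":0,"wx":0,"wy":0,"wz":0,"gripper":-1},{"tx":0,"ty":0,"tz":0,"wx":0,"wy":0,"wz":0,"gripper":-1}]' 25
python3 -m creep '[{"tx":0,"ty":0,"tz":0,"wx":0,"wy":0,"wz":0,"gripper":-1},{"tx":0,"ty":0,"tz":0,"wx":0,"wy":0,"wz":0,"gripper":-1},{"tx":0,"ty":0,"tz":0,"wx":0,"wy":0,"wz":0,"gripper":-1},{"tx":0,"ty":0,"tz":0,"wx":0,"wy":0,"wz":0,"gripper":-1},{"tx":0,"ty":0,"tz":0,"wx":0,"wy":0,"wz":0,"gripper":-1}]'
python3 -m creep '[{"tx":0,"ty":0,"tz":-10,"wx":0,"wy":0,"wz":0,"gripper":-1},{"tx":0,"ty":0,"tz":-30,"wx":0,"wy":0,"wz":0,"gripper":-1},{"tx":0,"ty":0,"tz":-50,"wx":0,"wy":0,"wz":0,"gripper":-1},{"tx":0,"ty":0,"tz":-60,"wx":0,"wy":0,"wz":0,"gripper":-1},{"tx":0,"ty":0,"tz":-60,"wx":0,"wy":0,"wz":0,"gripper":-1}]'
python3 plan.py 602.5,-243,100,88.4
```

```text
time_s: 26.75
tool_pos: [0.4213, -0.1724, 0.0417]
tool_rot: [179.8, -0.0, 88.4]
force: [-0.3, 0.4, -0.3]
grip_width: 0.0611
grasp_force: 0.0
time_s: 27.17
tool_pos: [0.4203, -0.1723, 0.0409]
tool_rot: [180.0, -0.0, 88.4]
force: [-2.4, 0.7, 4.8]
grip_width: 0.0449
grasp_force: 24.9
time_s: 27.58
tool_pos: [0.4219, -0.1726, 0.1028]
tool_rot: [179.7, -0.0, 88.4]
force: [0.7, 0.5, -2.6]
grip_width: 0.0452
grasp_force: 24.9
now [ 421.9 -172.6  102.8] [179.7  -0.   88.4] q [-24.  -1.  43. 120.   1.  61.  17.] w 45.2 t 27.6
  .. t [-32.7  91.2   1.8] w [ 0.1 -0.   0. ]
602.5,-243,100,88.4 t [-32.7  91.2   1.6] w [ 0.1 -0.   0. ]
```

```bash
python3 -m creep '[{"tx":-5,"ty":13,"tz":0,"wx":0,"wy":0,"wz":0,"gripper":-1},{"tx":-11,"ty":31,"tz":0,"wx":0,"wy":0,"wz":0,"gripper":-1},{"tx":-18,"ty":51,"tz":0,"wx":0,"wy":0,"wz":0,"gripper":-1},{"tx":-25,"ty":71,"tz":0,"wx":0,"wy":0,"wz":0,"gripper":-1},{"tx":-33,"ty":91,"tz":0,"wx":0,"wy":0,"wz":0,"gripper":-1}]'>/dev/null
python3 -m creep '[{"tx":-7,"ty":20,"tz":0,"wx":0,"wy":0,"wz":0,"gripper":-1},{"tx":-15,"ty":42,"tz":0,"wx":0,"wy":0,"wz":0,"gripper":-1},{"tx":-23,"ty":64,"tz":0,"wx":0,"wy":0,"wz":0,"gripper":-1},{"tx":-30,"ty":83,"tz":0,"wx":0,"wy":0,"wz":0,"gripper":-1},{"tx":-33,"ty":91,"tz":0,"wx":0,"wy":0,"wz":0,"gripper":-1}]'>/dev/null
python3 -m creep '[{"tx":0,"ty":0,"tz":8,"wx":0,"wy":0,"wz":0,"gripper":-1},{"tx":0,"ty":0,"tz":18,"wx":0,"wy":0,"wz":0,"gripper":-1},{"tx":0,"ty":0,"tz":28,"wx":0,"wy":0,"wz":0,"gripper":-1},{"tx":0,"ty":0,"tz":28,"wx":0,"wy":0,"wz":0,"gripper":-1},{"tx":0,"ty":0,"tz":28,"wx":0,"wy":0,"wz":0,"gripper":-1}]' >/dev/null
python3 plan.py 602.5,-243,48,88.4
```

```text
now [ 598.6 -242.4   71.2] [-1.799e+02 -1.000e-01  8.840e+01] q [-12.  29.  41.  95. -21.  64.  33.] w 45.4 t 28.8
602.5,-243,48,88.4 t [-0.6  3.9 23.2] w [-0.1 -0.1  0. ]
```

```bash
python3 -m creep '[{"tx":-1,"ty":3,"tz":6,"wx":0,"wy":0,"wz":0,"gripper":-1},{"tx":-1,"ty":3,"tz":13,"wx":0,"wy":0,"wz":0,"gripper":-1},{"tx":-1,"ty":3,"tz":19,"wx":0,"wy":0,"wz":0,"gripper":-1},{"tx":-1,"ty":3,"tz":23,"wx":0,"wy":0,"wz":0,"gripper":-1},{"tx":-1,"ty":3,"tz":23,"wx":0,"wy":0,"wz":0,"gripper":-1}]' >/dev/null
python3 -m creep '[{"tx":0,"ty":0,"tz":0,"wx":0,"wy":0,"wz":0,"gripper":-1},{"tx":0,"ty":0,"tz":0,"wx":0,"wy":0,"wz":0,"gripper":-1},{"tx":0,"ty":0,"tz":0,"wx":0,"wy":0,"wz":0,"gripper":-1}]'
```

```text
time_s: 29.5
tool_pos: [0.6035, -0.2445, 0.0499]
tool_rot: [180.0, 0.0, 88.4]
force: [0.2, 0.3, -2.0]
grip_width: 0.045
grasp_force: 24.9
```

```bash
python3 -m creep '[{"tx":0,"ty":0,"tz":2,"wx":0,"wy":0,"wz":0,"gripper":-1},{"tx":0,"ty":0,"tz":4,"wx":0,"wy":0,"wz":0,"gripper":-1},{"tx":0,"ty":0,"tz":6,"wx":0,"wy":0,"wz":0,"gripper":-1},{"tx":0,"ty":0,"tz":6,"wx":0,"wy":0,"wz":0,"gripper":-1},{"tx":0,"ty":0,"tz":6,"wx":0,"wy":0,"wz":0,"gripper":-1}]'
python3 -m creep '[{"tx":0,"ty":0,"tz":0,"wx":0,"wy":0,"wz":0,"gripper":0.5},{"tx":0,"ty":0,"tz":0,"wx":0,"wy":0,"wz":0,"gripper":0.5},{"tx":0,"ty":0,"tz":0,"wx":0,"wy":0,"wz":0,"gripper":0.5},{"tx":0,"ty":0,"tz":0,"wx":0,"wy":0,"wz":0,"gripper":0.5}]'
python3 -m creep '[{"tx":0,"ty":0,"tz":-8,"wx":0,"wy":0,"wz":0,"gripper":0.5},{"tx":0,"ty":0,"tz":-30,"wx":0,"wy":0,"wz":0,"gripper":0.5},{"tx":0,"ty":0,"tz":-65,"wx":0,"wy":0,"wz":0,"gripper":0.5},{"tx":0,"ty":0,"tz":-100,"wx":0,"wy":0,"wz":0,"gripper":0.5},{"tx":0,"ty":0,"tz":-120,"wx":0,"wy":0,"wz":0,"gripper":0.5}]'>/dev/null
python3 -m creep '[{"tx":0,"ty":-30,"tz":0,"wx":0,"wy":0,"wz":0,"gripper":0.5},{"tx":0,"ty":-60,"tz":0,"wx":0,"wy":0,"wz":0,"gripper":0.5},{"tx":0,"ty":-90,"tz":0,"wx":0,"wy":0,"wz":0,"gripper":0.5},{"tx":0,"ty":-120,"tz":0,"wx":0,"wy":0,"wz":0,"gripper":0.5},{"tx":0,"ty":-120,"tz":0,"wx":0,"wy":0,"wz":0,"gripper":0.5}]'
python3 - <<'E'
from h import *
for n in('top','scene'):
    p,d,W,K=cam(n);c=p[100:300,100:450] if n=='scene' else p[90:330,140:440]
    cv2.imwrite(f'pics/f_{n}.png',cv2.resize(c,None,fx=2,fy=2)[:,:,::-1])
    for q in 'slide_box coplin_jar tall_bottle dropper_bottle squat_jar mid_jar beaker'.split():
        print(n,q,[(np.round(r['point'],3).tolist(),round(r['confidence'],2)) for r in nets.place_of(q,n)][:2])
    for q,x,y,z in(('slide',.605,-.149,.059),('coplin',.608,-.055,.075),('tall',.603,-.243,.108),('drop',.606,.12,.06),('squat',.602,.197,.055)):
        m=(np.hypot(W[...,0]-x,W[...,1]-y)<.05)&(abs(W[...,2]-z)<.008);P=W[m]
        if len(P)>8:
            r=cv2.minAreaRect((P[:,:2]*1000).astype(np.float32));print(' ',q,np.round(r[0]),np.round(r[1]),round(r[2],1),np.median(P[:,2]).round(4))
E
```

```text
time_s: 29.92
tool_pos: [0.6034, -0.2445, 0.044]
tool_rot: [180.0, 0.0, 88.4]
force: [-0.8, 1.1, 2.6]
grip_width: 0.0452
grasp_force: 24.9
time_s: 30.25
tool_pos: [0.6034, -0.2442, 0.0435]
tool_rot: [180.0, -0.0, 88.4]
force: [0.1, -0.0, -0.8]
grip_width: 0.0619
grasp_force: 0.0
time_s: 31.08
tool_pos: [0.4774, -0.2422, 0.1635]
tool_rot: [-179.9, -0.2, 88.2]
force: [-0.1, -0.2, -0.8]
grip_width: 0.065
grasp_force: 0.0
top slide_box [([0.608, -0.15, -0.002], 0.98)]
top coplin_jar [([0.616, -0.053, 0.004], 0.77)]
top tall_bottle [([0.604, -0.244, -0.001], 0.86), ([0.427, -0.273, -0.002], 0.8)]
top dropper_bottle [([0.605, 0.125, 0.001], 0.7)]
top squat_jar [([0.599, 0.198, 0.003], 0.92)]
top mid_jar [([0.34, -0.291, -0.002], 0.85)]
top beaker [([0.792, 0.008, 0.0], 0.75)]
  slide [ 608. -148.] [79. 30.] 88.7 0.0593
  coplin [619. -54.] [50. 51.] 89.1 0.0783
  tall [ 605. -242.] [29. 29.] 26.0 0.108
  drop [609. 139.] [62. 30.] 88.3 0.0573
  squat [605. 195.] [56. 55.] 5.5 0.0554
scene slide_box [([0.608, -0.146, 0.001], 0.55)]
scene coplin_jar [([0.62, -0.057, -0.001], 0.62)]
scene tall_bottle [([0.427, -0.27, -0.002], 0.9), ([0.603, -0.244, 0.003], 0.59)]
scene dropper_bottle [([0.604, 0.119, 0.002], 0.65)]
scene squat_jar [([0.6, 0.194, 0.001], 0.89)]
scene mid_jar [([0.34, -0.288, -0.002], 0.71)]
scene beaker [([0.788, 0.005, 0.0], 0.77)]
  slide [ 607. -151.] [80. 33.] 88.6 0.0584
  coplin [618. -55.] [50. 52.] 87.9 0.0774
  tall [ 605. -244.] [29. 29.] 19.4 0.1073
  drop [609. 137.] [29. 65.] 0.0 0.057
  squat [605. 193.] [58. 56.] 5.1 0.054
```

View pics/f_scene.png

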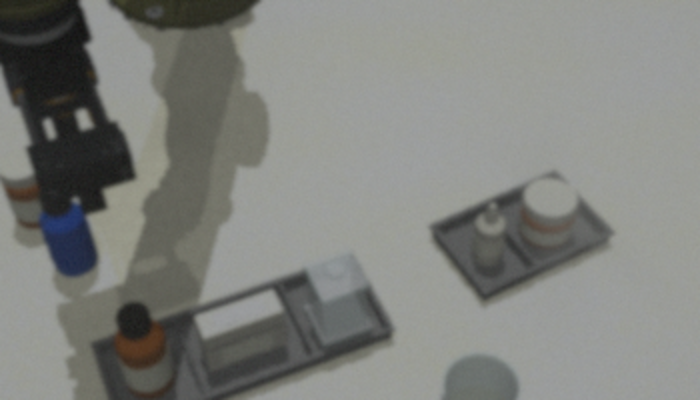

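View pics/f_top.png

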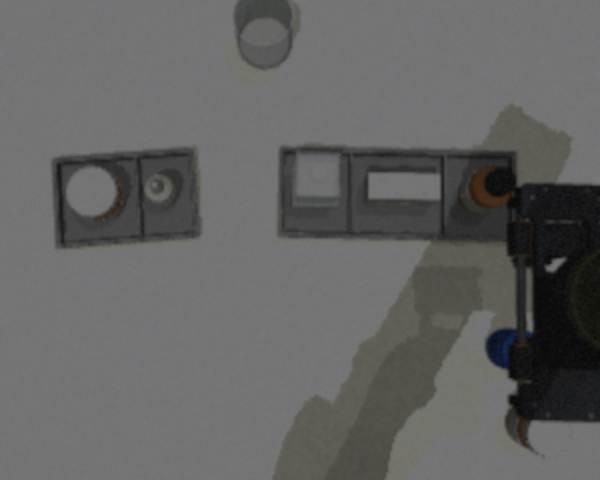

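Both pictures show all five items upright in their bays. In the top crop, the squat jar is at (95,190), the dropper at (160,187), the Coplin jar at (317,178), the slide box at (405,186) and the bottle at (495,187). The Coplin jar slid about 12 mm on release but is level and within limits. The mid_jar and beaker haven't moved, so I'm handing in.

```bash
python3 -c "
from cell import env
print(env.sign_off())"
```

```text
the job is handed in; nothing more can be done
None
```

I made up both kits and handed the job in at about 31 s of robot time; all five items measured upright in their named bays, and the middle-sized jar and beaker had not moved. The hand-in returned no verdict.

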